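Show the hidden lens mark to the camera with the inspection mirror

TASK

The small cross engraved in the middle of the underside of the lens in the viewing stand cannot be seen by the stand's camera. Open the lid of the instrument case until it rests on its stop, take out the inspection mirror by its handle, and hold it under the lens in the middle of the camera's view, tilted so that the camera sees the cross reflected in the mirror. Keep clear of the stand and leave the other things alone; finish while holding the mirror still in that pose, with nothing but the gripper carrying it.

Things in the scene. Friction and masses are not known exactly. Their poses are not given: they have to be found in the camera images.
- case: Black instrument case, 110 (x) x 250 (y) x 44 mm, fixed; base 30 mm high, 3 mm walls. Origin: centre of its underside. Pull tab on the -x side; hinge along y at x = +55, z = 30 mm. The mirror lies inside, face up, handle along y, head towards -y; foam blocks up to z = 28 mm carry the handle's ends; from y = +20 to +76 mm the foam is low (z = 8), leaving room for fingers beside the handle
- lid (a joint): Opening angle of the case's lid, rad: 0 shut, 2.6 fully open, leaning back on its stop. Turns about the case's y axis through lid_hinge. The lid (120 g, no spring, little friction) falls shut when let go below about 1.3 and falls on by itself to its stop beyond about 1.6
- lid_hinge (a point): Point on the lid's hinge axis, at the middle of the case's far long edge, 30 mm above the worktop; its axes turn with the lid (x, y, z as the case's when shut)
- lid_tab (a point): Middle of the round end of the steel pull tab in front of the lid: 14 mm wide along the hinge axis, 11 mm thick, standing 34 mm out from the lid's front edge, its middle 37 mm above the worktop when shut. It lies 139 mm from the hinge axis and turns with the lid
- mirror: The inspection mirror (about 60 g), a round flat mirror on a straight handle. Origin under the middle of the handle, x axis along the handle towards the mirror head, z axis square to the mirror's face and out of its reflecting side (up as it lies in the case). The face is parallel to the handle; the back does not reflect
- mirror_handle (a point): Centre of the mirror's black square handle, 110 mm long (x) x 12 x 12 mm, half-way up, 28 mm above the worktop as it lies in the case; axes as mirror
- mirror_face (a point): Centre of the round mirror face, 46 mm across and 4 mm thick, on a thin stem, 120 mm from mirror_handle along the mirror's x axis and level with the handle's middle; z axis out of the face
- stand: Lens viewing stand, fixed: base 285 (x, -182 to +103 mm) x 100 x 13 mm; pillar 14 mm thick, 240 mm high at x = +78 mm; level lens, 66 mm, in a ring 77 mm across at z = 202 to 218 mm, its axis over the origin; camera on a post at x = -143 mm. Origin under the base on the lens's axis, z up, x from camera towards pillar. Open to both sides (+y, -y) for the mirror
- mark (a point): The engraved cross, 12 mm, in the middle of the underside of the lens; 205 mm above the worktop on the stand's z axis, facing down; axes as stand
- camera_lens (a point): Centre of the front glass of the stand's camera (grey block with a black lens barrel of 29 mm, reaching 78 mm back from here), 95 mm from the lens's axis on the stand's -x side and 150 mm above the worktop; the camera looks along stand x, 30 degrees downwards, at view_point; axes as stand
- view_point (a point): The middle of the camera's view, in open air straight below the mark, 110 mm from the mark and 110 mm from camera_lens, 95 mm above the worktop, where the centre of the mirror face belongs; axes as stand
- halfway (a point): The point half-way between mark and camera_lens. With the mirror centred on view_point, the camera sees the cross in the middle of the mirror when the mirror's z axis points at this point, which is 30 degrees from upright, leaning towards the camera; axes as stand
- loupe: Bystander: black eye loupe, 35 mm across, 32 mm high
- screw_jar: Bystander: round jar with a lid, 50 mm across, 34 mm high
- screw_jar_small: Bystander: round jar with a lid, 42 mm across, 30 mm high
- driver: Bystander: small screwdriver, 174 mm long
- tweezers: Bystander: tweezers, 121 mm long
- cleaner: Bystander: dropper bottle, 34 mm across, 102 mm high
- tape: Bystander: roll of tape lying flat, 96 mm across, 25 mm high

How it is judged:
By the outcome, as a careful person would: the job done as asked, in the order asked, and still so for the second after the job is handed in, while the arm keeps its last pose, push and grip.
It also fails if it takes over 70 s, if anything falls off the work surface, if the arm or the gripper's body presses on something with over 40 N, if the wrist force passes 120 N, or if a joint passes its speed limit or range.

ROBOT

A 6-joint arm with a two-finger parallel gripper is mounted at the origin on a cart in front of the work surface, level with it; the furniture and walls round the work are solid. World frame = base frame: x ahead of the robot, y to its left, z up, the work surface at z = 0. Lengths are in m, angles in rad, forces in N, time in s.
With the tool pointing down it reaches from about 0.35 to 0.975 m from the base axis. Payload 4.9 kg.
Tool frame: the origin (TCP) lies at the very end of the fingers, on their centre line; the grasp point (between the pads) lies ctrl.grip_point_offset behind it (ctrl.grip_point_offset is the distance from the TCP to the grasp point, in m); z points along the fingers, y is the direction in which the jaws open and shut (so a half turn about z gives the same grasp; the last joint's range is limited). The gripper opens to 85 mm and grips with 20 to 120 N. Pads are 22 mm wide; open, the fingers measure 114 mm over their backs; the gripper's body (76 mm by 85 mm) begins 54 mm behind the grasp point. The pads swing forward as they close: fully open they stand 13 mm farther back than shut.
Start: joints at [1.064, 0.053, 1.613, -0, 1.476, -0.119], TCP at [0.236, 0.579, 0.231] pointing down, gripper open.
Joint ranges: [-3.01, 3.01], [-1.01, 2.22], [0.06, 2.58], [-1.02, 4.17], [0.09, 2.62], [-3.14, 3.14]. Speed limits (rad/s): [2.57, 2.57, 3.14, 3.14, 3.14, 3.14].

INTERFACE

Orientations are given as a rotation vector (axis times angle).
In Python, from station import ctrl gives the robot as it stands. The module is installed in compiled form; this text tells all that it offers.
- The arm moves only by the shell command python3 -m creep 'ROWS' [FORCE]. ROWS is JSON, a list of rows, each a list of 5 numbers: the closure in counts, from 0 (fully open) to 255 (shut), then the shift along the tool's x, y, z in mm, then the turn about the tool's z in rad. A call has 1 to 12 rows; each row is the pose to reach, as a shift and turn from the pose commanded when the call began, along the tool's axes at that moment; what a row does not reach only later rows make up. A row lasts 1/12 s, in which the tool goes at most 41.7 mm and 7.16 degrees, less where a joint would pass 70% of its speed; a pose out of reach is approached as far as the arm can. A call with a gripper value outside its range is refused whole. The fingers move at their own pace and stop on an object; FORCE is the grip in N (left out, the last holds). Time passes only in rows, so rows that repeat a pose let the fingers close. It gives the time, the measured TCP pose, the force and the opening at its end, in the units of the state.
- ctrl.get_obs(): the state, without advancing time (a new reading comes with each control period).
- ctrl.get_image(name): name is "side" or "top" or "wrist"; returns the picture (400x640x3 uint8, red, green, blue); there is no depth.
- ctrl.calibration(name): a dict with "fx", "fy", "cx", "cy" (pixels), "R" (3x3) and "t" (3): a world point X has camera coordinates R X + t. Camera axes: x right, y down, z forward; pixel columns grow to the right and rows downward; lengths in m; the calibration is good to about 2 mm. The wrist camera is an equidistant fisheye: a pixel r from the principal point sees the ray r / f radians off the axis. A picture is of the moment at which its call begins: read the wrist's pose just before it. calibration takes no time and is no camera call; for the wrist camera it gives the pose at the moment of the call.
- ctrl.finish_job(): hands the job in, once; it reports no verdict.
Trained networks look in the newest picture that a camera, given by its name, has taken for a name from the list of things; names that differ only in an ending like _2 or _b are one class to them, and where a whole thing is asked for, a point or a joint stands for the part that bears it (a point fixed in the world has none). Each returns a list of dicts, best first, with "conf" (0 to 1); they miss things now and then, are a little off and sometimes report something else, mostly with a low value. They report only what shows in the picture. A call takes as long as a camera call.
- ctrl.boxes_of(camera, label): "rect" ([left, top, width, height] in pixels, round what is visible of it).
- ctrl.outline_of(camera, label): "mask" (400x640 bool, what is visible of it) and "rect" ([left, top, width, height] in pixels, round what is visible of it).
The state is a dict: "t": time; "q": joint angles; "dq": joint speeds; "effort": joint torques, N m; "tool_pos": TCP position; "tool_rot": TCP orientation; "contact_force": force on the tool from outside, world axes, zero at the start; "wrist_torque": the same for the moment, N m; "opening": finger opening in m.
Only numpy, scipy, OpenCV 4.12 (cv2) and the standard library are available. Lean on these libraries where they do the work, as an engineer would, in place of code of your own. Each camera call takes 0.05 s, during which the arm holds its last target. There are 200 camera calls.

## Working session

There is one attempt and no reset: what is moved stays moved. The work goes in short steps, Python scripts to look and compute and a shell command to move; the robot and the scene stay as the last step left them, time stands still between calls to the robot, and variables do not carry over. Pictures are saved under pics/ and viewed, about 8 in all and at most 12, crops included, and the job is handed in when it is done.

```bash
mkdir -p pics; ls; python3 - <<'E'
from station import ctrl
import cv2,numpy as np
o=ctrl.get_obs();print({k:np.round(v,3).tolist() for k,v in o.items()},ctrl.grip_point_offset)
for n in["side","top"]:
    im=ctrl.get_image(n);cv2.imwrite(f"pics/{n}0.png",im[:,:,::-1])
    c=ctrl.calibration(n);print(n,{k:np.round(v,3).tolist() for k,v in c.items()})
    for l in["case","stand","lid_tab","camera_lens","lid","mark"]:
        try:
            for b in ctrl.boxes_of(n,l)[:2]:print(l,b)
        except Exception as e:print(l,e)
E
```

```text
pics
{'t': 0.0, 'q': [1.064, 0.053, 1.614, -0.0, 1.476, -0.119], 'dq': [0.0, 0.0, -0.001, 0.002, -0.0, 0.0], 'effort': [-0.001, -39.367, -37.018, -0.0, 0.007, -0.0], 'tool_pos': [0.236, 0.578, 0.23], 'tool_rot': [-0.605, -3.082, 0.003], 'contact_force': [-0.495, -0.025, 0.23], 'wrist_torque': [0.045, -0.022, -0.004], 'opening': 0.085} 0.0187
side {'fx': 478.538, 'fy': 478.538, 'cx': 330.091, 'cy': 198.217, 'R': [[-0.852, -0.524, 0.021], [-0.232, 0.341, -0.911], [0.47, -0.781, -0.412]], 't': [0.394, 0.27, 1.287]}
case {'rect': [225.6, 258.1, 85.6, 58.6], 'conf': 0.57}
stand {'rect': [313.9, 180.3, 57.0, 58.5], 'conf': 0.68}
lid_tab {'rect': [226.1, 261.6, 71.7, 45.6], 'conf': 0.74}
lid_tab {'rect': [168.9, 262.1, 12.5, 35.5], 'conf': 0.24}
camera_lens {'rect': [314.2, 177.7, 58.7, 61.5], 'conf': 0.88}
lid {'rect': [224.7, 258.8, 72.8, 45.4], 'conf': 0.73}
mark {'rect': [316.2, 179.5, 54.4, 58.1], 'conf': 0.75}
top {'fx': 398.802, 'fy': 398.802, 'cx': 316.952, 'cy': 205.16, 'R': [[0.012, -1.0, -0.003], [-0.975, -0.011, -0.221], [0.221, 0.005, -0.975]], 't': [-0.023, 0.542, 1.601]}
case {'rect': [224.5, 200.0, 61.2, 37.4], 'conf': 0.91}
stand {'rect': [332.7, 192.5, 70.3, 32.2], 'conf': 0.68}
lid_tab {'rect': [226.8, 202.3, 54.8, 33.7], 'conf': 0.7}
lid_tab {'rect': [332.3, 188.1, 69.6, 35.7], 'conf': 0.24}
camera_lens {'rect': [331.0, 188.0, 70.9, 36.2], 'conf': 0.71}
lid {'rect': [221.4, 204.9, 60.6, 32.8], 'conf': 0.61}
mark {'rect': [332.5, 189.2, 72.5, 29.2], 'conf': 0.91}
```

```bash
python3 - <<'E'
import cv2
a=cv2.imread("pics/top0.png")[150:270,190:430];b=cv2.imread("pics/side0.png")[160:340,140:440]
cv2.imwrite("pics/t.png",cv2.resize(a,None,fx=3.3,fy=3.3,interpolation=2));cv2.imwrite("pics/s.png",cv2.resize(b,None,fx=2.6,fy=2.6,interpolation=2))
E
```

```text
(no output)
```

View pics/t.png

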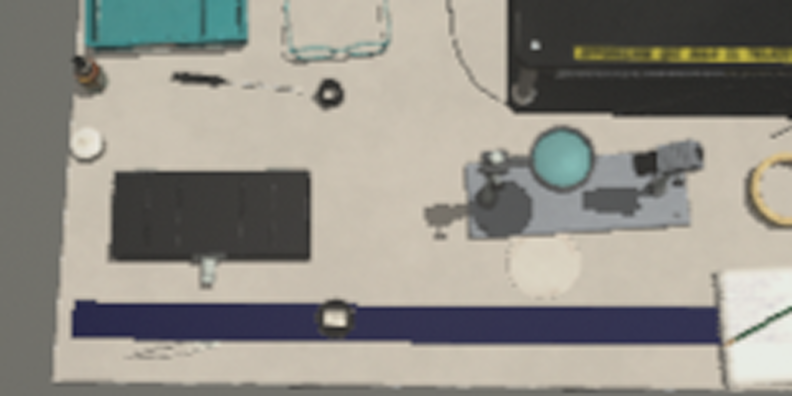

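View pics/s.png

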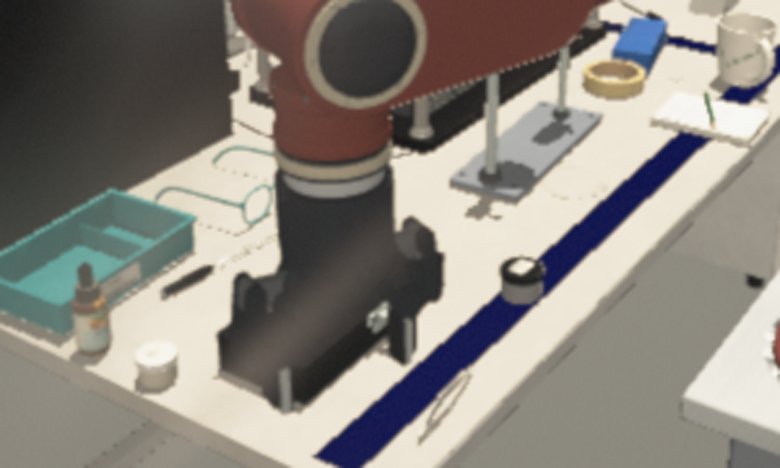

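The top view shows the case, roughly aligned with the world axes, its tab towards the robot at about px (253,232), and the stand with its camera towards -y. The side view shows the gripper hiding the case. Moves can't tilt the tool directly, so I'll work out the poses, then test what the arm does at its reach limit in free air.

```bash
cat > h.py <<'E'
import numpy as np, cv2
from scipy.spatial.transform import Rotation as Ro
from station import ctrl
def ray(n,u,v):
    c=ctrl.calibration(n);R=np.array(c["R"]);t=np.array(c["t"])
    d=np.array([(u-c["cx"])/c["fx"],(v-c["cy"])/c["fy"],1.])
    if n=="wrist":
        r=np.hypot(d[0],d[1]);d=np.array([d[0]/r*np.sin(r),d[1]/r*np.sin(r),np.cos(r)]) if r>1e-9 else d
    return -R.T@t,R.T@d
def at(n,u,v,z):
    o,d=ray(n,u,v);return o+d*(z-o[2])/d[2]
def proj(n,X):
    c=ctrl.calibration(n);p=np.array(c["R"])@np.array(X)+np.array(c["t"])
    if n=="wrist":
        th=np.arctan2(np.hypot(p[0],p[1]),p[2]);s=th/np.hypot(p[0],p[1]);return c["cx"]+c["fx"]*p[0]*s,c["cy"]+c["fy"]*p[1]*s
    return c["cx"]+c["fx"]*p[0]/p[2],c["cy"]+c["fy"]*p[1]/p[2]
def st():
    o=ctrl.get_obs();R=Ro.from_rotvec(o["tool_rot"]).as_matrix();p=np.array(o["tool_pos"])
    print("t",round(o["t"],2),"p",p.round(4),"q",np.round(o["q"],3),"F",np.round(o["contact_force"],1),"op",round(o["opening"],4));print("R\n",R.round(3));return p,R,o
def togo(X,R,p): return (R.T@(np.array(X)-p)*1000).round(1)
E
python3 - <<'E'
from h import *
P=lambda x,y:(x/3.3+190-.35,y/3.3+150-.35)
for nm,x,y,z in[("lidTL",112,171,.044),("TR",311,171,.044),("BR",311,260,.044),("BL",110,260,.044),("tab",208,274,.037),("tabtip",207,287,.037),("bTL",468,163,.013),("bBL",468,238,.013),("bBR",690,225,.013),("bTR",690,150,.013),("lens",562,158,.218),("pillartop",495,158,.24),("pillarfoot",488,196,.013),("small jar",336,317,.034),("cambody",684,155,.17)]:
    print(nm,at("top",*P(x,y),z).round(3))
for n in("side","top"):print(n,ray(n,320,200)[0].round(2))
E
python3 -m creep '[[0,0,0,-41,0],[0,0,0,-82,0],[0,0,0,-123,0],[0,0,0,-164,0],[0,0,0,-205,0],[0,0,0,-246,0],[0,0,0,-287,0],[0,0,0,-328,0],[0,0,0,-369,0],[0,0,0,-410,0],[0,0,0,-451,0],[0,0,0,-492,0]]'; python3 -c "
from h import *;st()"
```

```text
lidTL [0.557 0.378 0.044]
TR [0.56  0.124 0.044]
BR [0.445 0.12  0.044]
BL [0.442 0.373 0.044]
tab [0.427 0.25  0.037]
tabtip [0.41  0.251 0.037]
bTL [ 0.58  -0.078  0.013]
bBL [ 0.481 -0.078  0.013]
bBR [ 0.501 -0.364  0.013]
bTR [ 0.601 -0.368  0.013]
lens [ 0.538 -0.179  0.218]
pillartop [ 0.531 -0.101  0.24 ]
pillarfoot [ 0.537 -0.104  0.013]
small jar [0.375 0.087 0.034]
cambody [ 0.555 -0.328  0.17 ]
side [-0.21  1.12  0.77]
top [ 0.18 -0.03  1.68]
t: 1.7
tool_pos: [0.2358, 0.5777, 0.7257]
tool_rot: [0.605, 3.082, 0.002]
contact_force: [0.7, 1.7, 0.8]
opening: 0.0855
t 1.7 p [0.2358 0.5777 0.7257] q [ 1.064  0.274  0.525 -0.     2.341 -0.119] F [0.7 1.7 0.8] op 0.0855
R
 [[-0.926  0.378  0.001]
 [ 0.378  0.926  0.001]
 [-0.     0.001 -1.   ]]
```

View pics/top0.png

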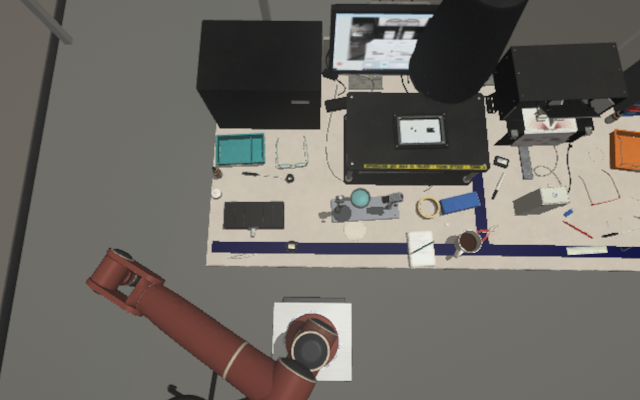

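The full top view shows the left of the table free and the arm clear of everything. I'm continuing up past the limit.

```bash
python3 -m creep '[[0,0,20,-20,0],[0,0,40,-40,0],[0,0,60,-60,0],[0,0,80,-80,0],[0,0,100,-100,0],[0,0,120,-120,0],[0,0,140,-140,0],[0,0,160,-160,0]]'; python3 -c "
from h import *;st()"
```

```text
t: 2.37
tool_pos: [0.2265, 0.5571, 0.8021]
tool_rot: [-0.602, -3.07, 0.045]
contact_force: [0.1, 0.0, 1.2]
opening: 0.0854
t 2.37 p [0.2265 0.5571 0.8021] q [ 1.06   0.498  0.055  0.006  2.62  -0.118] F [0.1 0.  1.2] op 0.0854
R
 [[-0.926  0.378 -0.018]
 [ 0.378  0.925 -0.026]
 [ 0.007 -0.03  -1.   ]]
```

```bash
python3 -m creep '[[0,0,0,30,0],[0,0,0,60,0],[0,0,0,100,0],[0,0,0,100,0]]'; python3 -c "
from h import *;st()"
```

```text
t: 2.7
tool_pos: [0.2253, 0.5558, 0.6941]
tool_rot: [-0.602, -3.066, 0.061]
contact_force: [0.7, 0.8, -1.8]
opening: 0.0855
t 2.7 p [0.2253 0.5558 0.6941] q [ 1.06   0.18   0.698  0.004  2.306 -0.12 ] F [ 0.7  0.8 -1.8] op 0.0855
R
 [[-0.926  0.377 -0.023]
 [ 0.378  0.925 -0.035]
 [ 0.008 -0.041 -0.999]]
```

Being pushed against the reach limit tilts the tool, and the tilt stays afterwards. This gives me a documented way to lean the mirror. I'll test the opposite direction (up and inward, with joint 5 at its limit), which should take the small tilt away again.

```bash
python3 -m creep '[[0,0,-30,-10,0],[0,0,-60,-20,0],[0,0,-90,-30,0],[0,0,-120,-40,0],[0,0,-150,-50,0],[0,0,-180,-50,0],[0,0,-210,-50,0],[0,0,-240,-50,0],[0,0,-240,-50,0]]'; python3 -c "
from h import *;st()"
```

```text
t: 3.45
tool_pos: [0.1323, 0.3296, 0.7633]
tool_rot: [-0.604, -3.073, 0.034]
contact_force: [-0.8, -0.7, 0.8]
opening: 0.0853
t 3.45 p [0.1323 0.3296 0.7633] q [ 0.979 -0.285  1.005  0.     2.446 -0.204] F [-0.8 -0.7  0.8] op 0.0853
R
 [[-0.926  0.378 -0.013]
 [ 0.379  0.925 -0.02 ]
 [ 0.005 -0.023 -1.   ]]
```

```bash
python3 -m creep '[[0,0,0,-30,0],[0,0,0,-60,0],[0,0,0,-90,0],[0,0,0,-120,0],[0,0,0,-140,0],[0,0,0,-140,0],[0,0,0,-140,0]]'; python3 -c "
from h import *;st()"
```

```text
t: 4.03
tool_pos: [0.1398, 0.342, 0.8659]
tool_rot: [0.605, 3.082, 0.004]
contact_force: [-0.5, 0.5, -0.0]
opening: 0.0852
t 4.03 p [0.1398 0.342  0.8659] q [ 0.98  -0.058  0.579  0.     2.619 -0.203] F [-0.5  0.5 -0. ] op 0.0852
R
 [[-0.926  0.378  0.001]
 [ 0.378  0.926  0.002]
 [-0.     0.002 -1.   ]]
```

```bash
python3 -m creep '[[0,-14,1,36,-0.04],[0,-28,2,72,-0.08],[0,-42,3,108,-0.12],[0,-56,4,145,-0.16],[0,-70,5,182,-0.2],[0,-85,6,218,-0.24],[0,-100,7,255,-0.28],[0,-115,8,291,-0.32],[0,-130,9,328,-0.36],[0,-144,10,364,-0.387],[0,-158,11,401,-0.387],[0,-172,12,437,-0.387]]'; python3 -c "
from h import *
p,R,o=st();print(togo([.418,.25,.17],R,p))"
```

```text
t: 5.03
tool_pos: [0.3038, 0.2878, 0.4248]
tool_rot: [-0.001, -3.141, 0.001]
contact_force: [-0.1, -0.1, 0.1]
opening: 0.0852
t 5.03 p [0.3038 0.2878 0.4248] q [ 0.58  -0.485  1.755 -0.     1.872 -0.99 ] F [-0.1 -0.1  0.1] op 0.0852
R
 [[-1.     0.001 -0.001]
 [ 0.001  1.    -0.001]
 [ 0.001 -0.001 -1.   ]]
[-114.5  -37.6  254.7]
```

```bash
python3 -m creep '[[0,-15,-5,32,0],[0,-30,-10,65,0],[0,-45,-15,98,0],[0,-61,-20,131,0],[0,-76,-25,164,0],[0,-91,-30,197,0],[0,-107,-35,230,0],[0,-114,-38,255,0],[0,-114,-38,255,0],[0,-114,-38,255,0]]'; python3 - <<'E'
from h import *
p,R,o=st();im=ctrl.get_image("wrist");print(proj("wrist",[.418,.25,.037]),proj("wrist",p))
for l in("lid_tab","case"):print(l,ctrl.boxes_of("wrist",l)[:2])
cv2.imwrite("pics/w1.png",im[:,:,::-1])
E
```

```text
t: 5.87
tool_pos: [0.4163, 0.2498, 0.1708]
tool_rot: [-0.002, -3.137, 0.003]
contact_force: [0.3, 0.7, 0.3]
opening: 0.0855
t 5.87 p [0.4163 0.2498 0.1708] q [ 0.387 -0.242  1.99   0.     1.399 -1.182] F [0.3 0.7 0.3] op 0.0855
R
 [[-1.     0.001 -0.005]
 [ 0.001  1.    -0.002]
 [ 0.005 -0.002 -1.   ]]
(np.float64(310.7909269596209), np.float64(188.57514679962284)) (np.float64(309.23401301370006), np.float64(251.8675154477365))
lid_tab [{'rect': [190.4, 191.4, 248.5, 132.0], 'conf': 0.6}, {'rect': [305.5, 93.5, 113.8, 22.0], 'conf': 0.35}]
case [{'rect': [190.7, 188.1, 248.1, 133.7], 'conf': 0.79}]
```

View pics/w1.png

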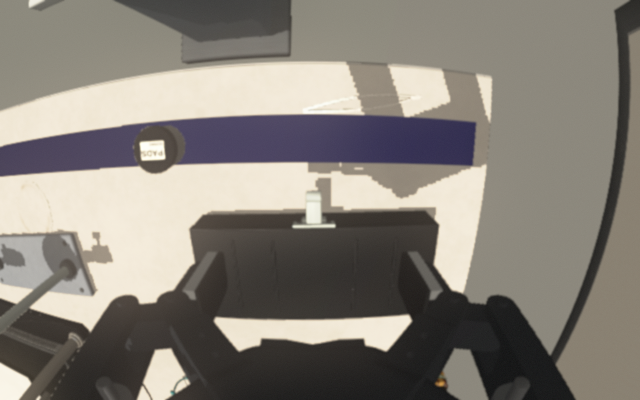

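The wrist view shows the tab from (314,192) to (314,225), pointing to the robot, with the fingers on either side. Its round end is only a few px from the predicted (311,189).

```bash
python3 - <<'E'
from h import *
for u,v,z in((314,192,.037),(314,197,.042),(314,222,.042),(193,222,.044),(438,222,.044),(437,318,.044),(193,319,.044)):print(u,v,at("wrist",u,v,z).round(4))
E
```

```text
314 192 [0.4237 0.254  0.037 ]
314 197 [0.4271 0.2539 0.042 ]
314 222 [0.4521 0.2539 0.042 ]
193 222 [0.4523 0.1329 0.044 ]
438 222 [0.4528 0.379  0.044 ]
437 318 [0.5775 0.4013 0.044 ]
193 319 [0.5776 0.1103 0.044 ]
```

```bash
python3 -m creep '[[0,-7,3,35,0],[0,-7,3,70,0],[0,-7,3,105,0],[0,-7,3,130,0],[0,-7,3,145,0],[0,-7,3,151,0],[0,-7,3,151,0],[200,-7,3,151,0],[200,-7,3,151,0],[200,-7,3,151,0],[200,-7,3,151,0],[200,-7,3,151,0]]' 30; python3 -m creep '[[255,0,0,0,0],[255,0,0,0,0],[255,0,0,0,0],[255,0,0,0,0]]' 30;python3 -c "
from h import *
p,R,o=st()"
```

```text
t: 7.02
tool_pos: [0.4257, 0.2538, 0.0228]
tool_rot: [0.001, 3.14, 0.001]
contact_force: [0.3, -0.4, 0.1]
opening: 0.0257
t: 7.35
tool_pos: [0.4254, 0.2506, 0.0226]
tool_rot: [0.002, -3.141, 0.012]
contact_force: [-2.0, -12.9, 9.3]
opening: 0.0132
t 7.35 p [0.4254 0.2506 0.0226] q [ 0.385 -0.025  2.067 -0.008  1.103 -1.183] F [ -2.  -12.9   9.3] op 0.0132
R
 [[-1.    -0.001 -0.   ]
 [-0.001  1.    -0.008]
 [ 0.    -0.008 -1.   ]]
```

```bash
python3 -m creep '[[255,0,-3,0,0],[255,-1,-3,-10,0],[255,-3,-3,-21,0],[255,-5,-3,-31,0],[255,-8,-3,-41,0],[255,-12,-3,-51,0],[255,-17,-3,-60,0],[255,-22,-3,-69,0],[255,-28,-3,-77,0],[255,-35,-3,-85,0],[255,-42,-3,-93,0],[255,-42,-3,-93,0]]' 40;python3 -c "
from h import *
p,R,o=st()"
```

```text
t: 8.35
tool_pos: [0.469, 0.2511, 0.1167]
tool_rot: [0.002, 3.139, 0.002]
contact_force: [1.5, 4.1, -4.4]
opening: 0.0132
t 8.35 p [0.469  0.2511 0.1167] q [ 0.351 -0.072  1.934  0.     1.277 -1.218] F [ 1.5  4.1 -4.4] op 0.0132
R
 [[-1.     0.001  0.002]
 [ 0.001  1.     0.001]
 [-0.002  0.001 -1.   ]]
```

```bash
python3 -m creep '[[255,-8,0,-7,0],[255,-16,0,-13,0],[255,-25,0,-19,0],[255,-34,0,-24,0],[255,-43,0,-28,0],[255,-53,0,-32,0],[255,-73,0,-37,0],[255,-94,0,-39,0],[255,-115,0,-38,0],[255,-130,0,-35,0],[255,-130,0,-35,0],[255,-130,0,-35,0]]' 40;python3 -c "
from h import *
p,R,o=st()"
```

```text
t: 9.35
tool_pos: [0.5972, 0.2532, 0.1501]
tool_rot: [-0.001, -3.139, -0.008]
contact_force: [-0.8, 10.2, -0.6]
opening: 0.0129
t 9.35 p [0.5972 0.2532 0.1501] q [ 0.284  0.167  1.628  0.006  1.347 -1.287] F [-0.8 10.2 -0.6] op 0.0129
R
 [[-1.     0.001 -0.002]
 [ 0.001  1.     0.005]
 [ 0.002  0.005 -1.   ]]
```

```bash
python3 -m creep '[[0,0,1,0,0],[0,0,1,0,0],[0,0,1,0,0],[0,0,1,0,0],[0,0,1,-30,0],[0,0,1,-60,0],[0,20,1,-90,0],[0,40,1,-110,0],[0,60,1,-110,0],[0,80,1,-110,0],[0,100,1,-110,0],[0,100,1,-110,0]]'; python3 - <<'E'
from h import *
p,R,o=st();im=ctrl.get_image("wrist")
for l in("lid","mirror_handle","mirror_face"):print(l,ctrl.boxes_of("wrist",l)[:2])
cv2.imwrite("pics/w2.png",im[:,:,::-1])
im=ctrl.get_image("top");cv2.imwrite("pics/t2.png",cv2.resize(im[130:270,190:430,::-1],None,fx=3.3,fy=3.3,interpolation=2))
for l in("mirror_handle","mirror"):print(l,ctrl.boxes_of("top",l)[:2])
E
```

```text
t: 10.35
tool_pos: [0.4946, 0.2513, 0.2603]
tool_rot: [-0.0, -3.141, 0.001]
contact_force: [1.1, -0.1, -0.4]
opening: 0.0859
t 10.35 p [0.4946 0.2513 0.2603] q [ 0.336 -0.13   1.743 -0.     1.53  -1.235] F [ 1.1 -0.1 -0.4] op 0.0859
R
 [[-1.     0.    -0.001]
 [ 0.     1.    -0.   ]
 [ 0.001 -0.    -1.   ]]
lid [{'rect': [220.4, 216.8, 189.1, 119.3], 'conf': 0.57}]
mirror_handle [{'rect': [244.1, 161.4, 154.5, 33.8], 'conf': 0.66}]
mirror_face [{'rect': [0.0, 162.6, 109.2, 100.5], 'conf': 0.67}, {'rect': [240.5, 157.6, 161.1, 37.3], 'conf': 0.6}]
mirror_handle [{'rect': [262.1, 208.2, 11.5, 13.0], 'conf': 0.5}]
mirror []
```

View pics/w2.png

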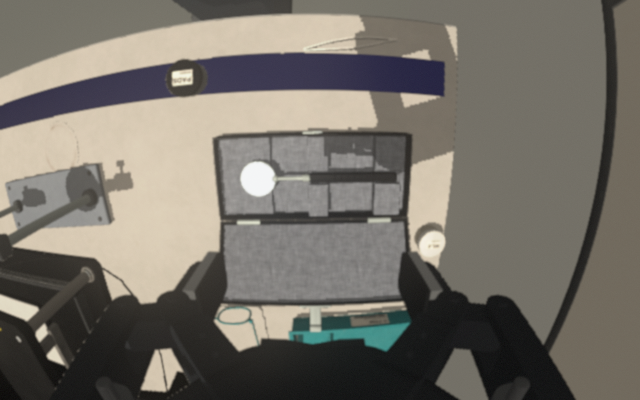

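```bash
python3 - <<'E'
from h import *
ctrl.get_obs()
for nm,u,v,z in(("head",258,180,.03),("h0",310,177.5,.034),("h1",397,177.5,.034),("caseNL",216,138,.03),("caseNR",411,134,.03),("hingeL",222,218,.03),("hingeR",408,216,.03),("lowfoam0",329,190,.008),("lowfoam1",372,190,.008)):print(nm,at("wrist",u,v,z).round(4))
E
```

```text
head [0.5119 0.1842 0.03  ]
h0 [0.5082 0.2492 0.034 ]
h1 [0.5077 0.358  0.034 ]
caseNL [0.4575 0.1327 0.03  ]
caseNR [0.4529 0.3744 0.03  ]
hingeL [0.5629 0.1325 0.03  ]
hingeR [0.5606 0.3786 0.03  ]
lowfoam0 [0.5312 0.274  0.008 ]
lowfoam1 [0.5312 0.3318 0.008 ]
```

View pics/t2.png

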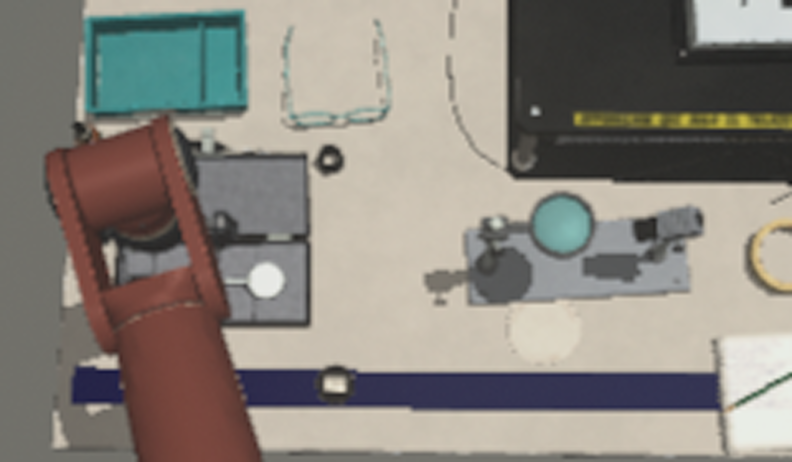

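Lid open on its stop, with the tab visible at the far side. The mirror head is at wrist px (258,180), with the handle from (310,177) to (397,178). The grasp goes over the low foam at about (0.506, 0.298), with the fingers partly closed so they clear the case walls.

```bash
python3 -m creep '[[130,-1,4,0,0.12],[130,-2,8,5,0.24],[130,-3,12,15,0.36],[130,-4,16,25,0.48],[130,-5,20,35,0.6],[130,-6,24,50,0.72],[130,-7,28,65,0.84],[130,-8,32,80,0.96],[130,-9,36,95,1.08],[130,-10,40,110,1.2],[130,-11,44,120,1.32],[130,-11,47,120,1.44]]' 40; python3 -m creep '[[130,0,0,0,0.118],[130,0,0,0,0.118],[130,0,0,0,0.118]]'; python3 - <<'E'
from h import *
p,R,o=st();im=ctrl.get_image("wrist")
cv2.imwrite("pics/w3.png",im[:,:,::-1]);print(proj("wrist",[.506,.298,.034]),togo([.506,.298,.0125],R,p))
E
```

```text
t: 11.7
tool_pos: [0.5069, 0.2979, 0.1361]
tool_rot: [-2.078, -2.353, 0.008]
contact_force: [-0.1, -0.2, -1.0]
opening: 0.042
t: 11.95
tool_pos: [0.5084, 0.2984, 0.1396]
tool_rot: [-2.205, -2.238, 0.001]
contact_force: [-0.5, 0.3, -0.5]
opening: 0.0419
t 11.95 p [0.5084 0.2984 0.1396] q [ 0.405  0.043  1.78  -0.     1.319  0.39 ] F [-0.5  0.3 -0.5] op 0.0419
R
 [[-0.015  1.    -0.   ]
 [ 1.     0.015 -0.   ]
 [-0.    -0.    -1.   ]]
(np.float64(308.9807983979318), np.float64(199.07419786885262)) [ -0.3  -2.4 127.1]
```

View pics/w3.png

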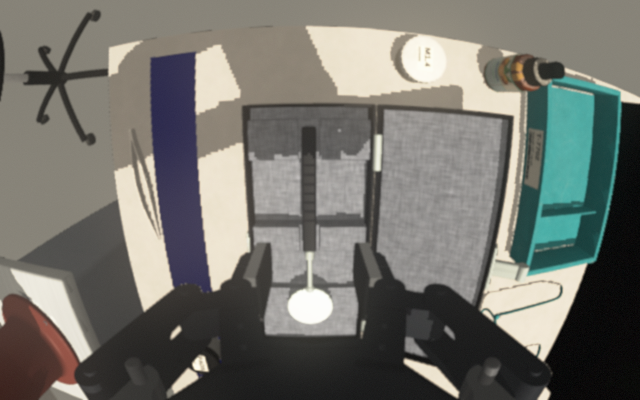

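```bash
python3 - <<'E'
from h import *
for v,z in((127,.034),(250,.034),(157,.028),(157,.008),(217,.008),(222,.028)):print(v,z,at("wrist",309,v,z).round(4))
E
```

```text
127 0.034 [0.5053 0.3581 0.034 ]
250 0.034 [0.5065 0.2504 0.034 ]
157 0.028 [0.5056 0.3327 0.028 ]
157 0.008 [0.5054 0.3294 0.008 ]
217 0.008 [0.506  0.2723 0.008 ]
222 0.028 [0.5062 0.275  0.028 ]
```

```bash
python3 -m creep '[[130,0,-2,30,0],[130,0,-2,60,0],[130,0,-2,85,0],[130,0,-2,105,0],[130,0,-2,118,0],[130,0,-2,126,0],[130,0,-2,126,0],[130,0,-2,126,0]]' 40; python3 -m creep '[[255,0,0,0,0],[255,0,0,0,0],[255,0,0,0,0],[255,0,0,0,0],[255,0,0,0,0]]' 60;python3 -c "
from h import *
p,R,o=st()"
```

```text
t: 12.67
tool_pos: [0.5066, 0.2986, 0.0144]
tool_rot: [2.207, 2.235, 0.001]
contact_force: [0.6, 0.0, 0.8]
opening: 0.0417
t: 13.08
tool_pos: [0.5074, 0.2991, 0.0156]
tool_rot: [2.207, 2.234, 0.004]
contact_force: [-1.1, -1.0, 5.7]
opening: 0.0102
t 13.08 p [0.5074 0.2991 0.0156] q [ 0.406  0.195  1.845 -0.     1.099  0.394] F [-1.1 -1.   5.7] op 0.0102
R
 [[-0.012  1.     0.003]
 [ 1.     0.012  0.001]
 [ 0.001  0.003 -1.   ]]
```

```bash
python3 -m creep '[[180,0,0,0,0],[180,0,0,0,0],[180,0,0,2,0],[180,0,0,3.5,0],[180,0,0,3.5,0],[180,0,0,3.5,0],[255,0,0,3.5,0],[255,0,0,3.5,0],[255,0,0,3.5,0],[255,0,0,3.5,0],[255,0,0,3.5,0]]' 80;python3 -c "
from h import *
p,R,o=st()"; python3 -m creep '[[255,0,0,-5,0],[255,0,0,-15,0],[255,0,0,-35,0],[255,0,0,-65,0],[255,0,0,-100,0],[255,0,0,-130,0],[255,0,0,-165,0],[255,0,0,-200,0],[255,0,0,-235,0],[255,0,0,-270,0],[255,0,0,-300,0],[255,0,0,-300,0]]' 80; python3 - <<'E'
from h import *
p,R,o=st();im=ctrl.get_image("wrist")
cv2.imwrite("pics/w4.png",im[:,:,::-1])
E
```

```text
t: 14.0
tool_pos: [0.506, 0.2985, 0.0102]
tool_rot: [2.208, 2.235, -0.0]
contact_force: [-0.3, 0.9, 0.6]
opening: 0.0106
t 14.0 p [0.506  0.2985 0.0102] q [ 0.406  0.202  1.847 -0.     1.092  0.394] F [-0.3  0.9  0.6] op 0.0106
R
 [[-0.012  1.    -0.   ]
 [ 1.     0.012 -0.   ]
 [-0.    -0.    -1.   ]]
t: 15.0
tool_pos: [0.5085, 0.2996, 0.3207]
tool_rot: [2.204, 2.231, 0.021]
contact_force: [1.0, -0.4, 0.6]
opening: 0.0107
t 15.0 p [0.5085 0.2996 0.3207] q [ 0.406 -0.077  1.594 -0.     1.61   0.394] F [ 1.  -0.4  0.6] op 0.0107
R
 [[-0.012  1.     0.014]
 [ 1.     0.012  0.006]
 [ 0.006  0.014 -1.   ]]
```

View pics/w4.png

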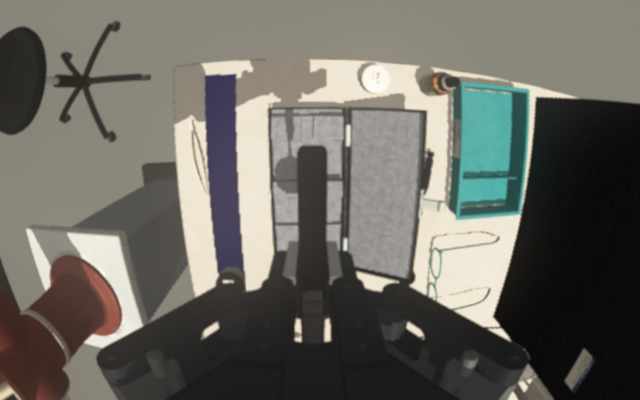

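The mirror is held (opening 10.7 mm, steady), with the handle end at px (312,148) in the wrist view and its shadow on the case. Next I'll fit a kinematic model to plan the tilting manoeuvre.

```bash
cat > kin.py <<'E'
from h import *
from scipy.optimize import least_squares
D=[([1.064,.053,1.614,0,1.476,-.119],[.236,.578,.230]),([1.064,.274,.525,0,2.341,-.119],[.2358,.5777,.7257]),
([1.06,.18,.698,.004,2.306,-.12],[.2253,.5558,.6941]),([.979,-.285,1.005,0,2.446,-.204],[.1323,.3296,.7633]),
([.98,-.058,.579,0,2.619,-.203],[.1398,.342,.8659]),([.58,-.485,1.755,0,1.872,-.99],[.3038,.2878,.4248]),
([.385,-.025,2.067,0,1.103,-1.183],[.4254,.2506,.0226]),([.284,.167,1.628,0,1.347,-1.287],[.5972,.2532,.1501]),
([.405,.043,1.78,0,1.319,.39],[.5084,.2984,.1396]),([.406,.202,1.847,0,1.092,.394],[.506,.2985,.0102]),([.406,-.077,1.594,0,1.61,.394],[.5085,.2996,.3207])]
def fk(q,P,s4=1):
    a1,d1,L1,L2,d6,lat,s=P
    rz=lambda a:Ro.from_euler("z",a);ry=lambda a:Ro.from_euler("y",a)
    R1=rz(q[0]);R2=R1*ry(q[1]);R3=R2*ry(q[2]);R5=R3*rz(s4*q[3])*ry(q[4]);R6=R5*rz(q[5])
    p=R1.apply([a1,lat,d1])+R2.apply([0,0,L1])+R3.apply([s,0,L2])+R5.apply([0,0,d6])
    return p,R6
f=lambda P:np.concatenate([fk(q,P)[0]-np.array(p) for q,p in D]+[1e-3*np.array(P)])
r=least_squares(f,[0,.3,.4,.4,.25,.075,0]);P=r.x
if __name__=="__main__":
    print(P.round(4),np.abs(r.fun[:-7]).reshape(-1,3).max(0).round(4))
    q,p=D[-1];print(fk(q,P)[1].as_matrix().round(3))
E
python3 kin.py; python3 - <<'E'
from h import *
p,R,o=st();g=p-R[:,2]*.0187
for X in(g+R[:,0]*.056+R[:,2]*-.006,g+R[:,0]*.056,g): print(proj("wrist",X))
E
```

```text
[-4.000e-04  2.336e-01  4.265e-01  6.102e-01  2.753e-01  7.420e-02
  9.570e-02] [0.0008 0.0016 0.0003]
[[-1.    -0.012  0.013]
 [-0.012  1.     0.006]
 [-0.013  0.006 -1.   ]]
t 15.05 p [0.5077 0.2992 0.3169] q [ 0.406 -0.075  1.599 -0.     1.608  0.394] F [ 0.1  0.3 -1.1] op 0.0102
R
 [[-0.012  1.     0.009]
 [ 1.     0.012  0.004]
 [ 0.004  0.009 -1.   ]]
(np.float64(311.059675249296), np.float64(158.66579398368185))
(np.float64(311.1210390749076), np.float64(156.205961634485))
(np.float64(311.36360364758553), np.float64(276.77882925700146))
```

```bash
python3 -m creep '[[255,4,-27,-27,-0.06],[255,8,-55,-55,-0.16],[255,12,-82,-82,-0.27],[255,16,-110,-110,-0.38],[255,20,-137,-137,-0.5],[255,24,-165,-165,-0.61],[255,28,-192,-192,-0.72],[255,32,-220,-220,-0.83],[255,36,-247,-247,-0.94],[255,40,-275,-275,-1.05],[255,44,-302,-302,-1.16],[255,48,-330,-330,-1.28]]' 80;python3 -c "
from kin import *
p,R,o=st();print(togo([-.11,.365,.80],R,p))
q=o['q'];a,b=fk(q,P);print(a)
print('turn to go',np.arctan2(R[1,1],R[0,1])-np.arctan2(.9974,-.072))"
```

```text
t: 16.05
tool_pos: [0.1741, 0.3422, 0.6405]
tool_rot: [-0.428, -3.111, 0.003]
contact_force: [0.6, 0.3, -0.9]
opening: 0.0104
t 16.05 p [0.1741 0.3422 0.6405] q [ 0.906 -0.404  1.33   0.     2.217 -0.391] F [ 0.6  0.3 -0.9] op 0.0104
R
 [[-0.963  0.27  -0.001]
 [ 0.27   0.963 -0.002]
 [ 0.001 -0.002 -1.   ]]
[ 279.8  -55.2 -159.2]
[0.17402657 0.34213173 0.64054145]
turn to go -0.3457510785788389
```

```bash
python3 -m creep '[[255,35,-7,-20,-0.05],[255,70,-14,-40,-0.1],[255,105,-21,-60,-0.15],[255,140,-28,-80,-0.2],[255,175,-35,-100,-0.26],[255,210,-41,-120,-0.32],[255,245,-48,-140,-0.346],[255,280,-55,-160,-0.346],[255,280,-55,-180,-0.346],[255,280,-55,-200,-0.346],[255,280,-55,-220,-0.346],[255,280,-55,-220,-0.346]]' 80;python3 -c "
from kin import *
p,R,o=st();a,b=fk(o['q'],P);print(a)"
```

```text
t: 17.05
tool_pos: [-0.1091, 0.3665, 0.8623]
tool_rot: [0.107, -3.139, -0.004]
contact_force: [-0.7, -0.2, 0.1]
opening: 0.0101
t 17.05 p [-0.1091  0.3665  0.8623] q [ 1.665 -0.039  0.569  0.     2.609  0.026] F [-0.7 -0.2  0.1] op 0.0101
R
 [[-0.998 -0.068 -0.   ]
 [-0.068  0.998  0.003]
 [ 0.     0.003 -1.   ]]
[-0.10909641  0.36629641  0.86243367]
```

```bash
python3 -m creep '[[255,0,-15,-10,0],[255,0,-30,-20,0],[255,0,-45,-30,0],[255,0,-60,-40,0],[255,0,-75,-50,0],[255,0,-90,-60,0],[255,0,-90,-60,0],[255,0,-90,-60,0]]' 80;python3 -c "
from kin import *
p,R,o=st();a,b=fk(o['q'],P);print(a)"
```

```text
t: 17.72
tool_pos: [-0.1057, 0.2848, 0.8763]
tool_rot: [0.106, -3.136, -0.077]
contact_force: [-0.8, 0.2, -1.0]
opening: 0.0103
t 17.72 p [-0.1057  0.2848  0.8763] q [ 1.681 -0.194  0.668 -0.003  2.619  0.04 ] F [-0.8  0.2 -1. ] op 0.0103
R
 [[-0.998 -0.067 -0.004]
 [-0.067  0.997  0.049]
 [ 0.001  0.049 -0.999]]
[-0.1056726   0.28435246  0.87645429]
```

```bash
python3 -m creep '[[255,2,0,-40,0],[255,4,0,-80,0],[255,6,0,-120,0],[255,8,0,-160,0],[255,8,0,-200,0],[255,8,0,-240,0]]' 80;python3 -c "
from kin import *
p,R,o=st();a,b=fk(o['q'],P);print(a)"
```

```text
t: 18.22
tool_pos: [-0.1187, 0.2995, 0.8966]
tool_rot: [0.106, -3.131, -0.142]
contact_force: [0.2, -0.4, -0.2]
opening: 0.0101
t 18.22 p [-0.1187  0.2995  0.8966] q [ 1.72  -0.126  0.558 -0.009  2.619  0.073] F [ 0.2 -0.4 -0.2] op 0.0101
R
 [[-0.998 -0.067 -0.009]
 [-0.068  0.994  0.091]
 [ 0.003  0.091 -0.996]]
[-0.11861368  0.29889815  0.89667973]
```

```bash
python3 -m creep '[[255,-5,-15,-40,0],[255,-10,-30,-80,0],[255,-15,-45,-120,0],[255,-20,-60,-160,0],[255,-25,-75,-200,0],[255,-28,-90,-240,0],[255,-28,-105,-280,0],[255,-28,-120,-320,0],[255,-28,-135,-360,0],[255,-28,-150,-400,0]]' 80;python3 -c "
from kin import *
p,R,o=st();a,b=fk(o['q'],P);print(a)"
```

```text
t: 19.05
tool_pos: [-0.1082, 0.2421, 0.9052]
tool_rot: [0.105, -3.124, -0.217]
contact_force: [0.2, -0.6, -0.6]
opening: 0.0103
t 19.05 p [-0.1082  0.2421  0.9052] q [ 1.715 -0.238  0.622 -0.014  2.619  0.065] F [ 0.2 -0.6 -0.6] op 0.0103
R
 [[-0.998 -0.066 -0.013]
 [-0.067  0.988  0.138]
 [ 0.004  0.138 -0.99 ]]
[-0.10811961  0.24127329  0.90529281]
```

```bash
for i in 1; do python3 -m creep '[[255,-10,0,-41,0],[255,-10,0,-82,0],[255,-10,0,-123,0]]'; python3 -m creep '[[255,-10,0,-41,0],[255,-10,0,-82,0],[255,-10,0,-123,0]]'; python3 -m creep '[[255,-10,0,-41,0],[255,-10,0,-82,0],[255,-10,0,-123,0]]'; done | grep -E "t:|pos|rot";python3 -c "
from kin import *
p,R,o=st();a,b=fk(o['q'],P);print(a)"
```

```text
t: 19.3
tool_pos: [-0.1035, 0.2452, 0.9248]
tool_rot: [0.103, -3.116, -0.29]
t: 19.55
tool_pos: [-0.0985, 0.2445, 0.9407]
tool_rot: [0.103, -3.109, -0.355]
t: 19.8
tool_pos: [-0.0932, 0.2388, 0.9549]
tool_rot: [0.102, -3.102, -0.42]
t 19.8 p [-0.0932  0.2388  0.9549] q [ 1.653 -0.175  0.428 -0.007  2.619  0.01 ] F [-0.5  0.7 -0.6] op 0.0104
R
 [[-0.998 -0.063 -0.018]
 [-0.066  0.962  0.265]
 [ 0.001  0.266 -0.964]]
[-0.09316483  0.23736008  0.95493328]
```

```bash
(python3 -m creep '[[255,-4,-5,-41,0],[255,-4,-10,-82,0],[255,-4,-15,-123,0]]'; python3 -m creep '[[255,-4,-5,-41,0],[255,-4,-10,-82,0],[255,-4,-15,-123,0]]'; python3 -m creep '[[255,-4,-5,-41,0],[255,-4,-10,-82,0],[255,-4,-15,-123,0]]'; python3 -m creep '[[255,-4,-5,-41,0],[255,-4,-10,-82,0],[255,-4,-15,-123,0]]' )| grep -E "t:|pos|rot";python3 -c "
from kin import *
p,R,o=st();a,b=fk(o['q'],P);print(a)"
```

```text
t: 20.05
tool_pos: [-0.0941, 0.2187, 0.9667]
tool_rot: [0.103, -3.093, -0.483]
t: 20.3
tool_pos: [-0.0962, 0.1956, 0.9779]
tool_rot: [0.101, -3.084, -0.548]
t: 20.55
tool_pos: [-0.1002, 0.17, 0.9878]
tool_rot: [0.1, -3.074, -0.607]
t: 20.8
tool_pos: [-0.104, 0.139, 0.9982]
tool_rot: [0.099, -3.06, -0.669]
t 20.8 p [-0.104   0.139   0.9982] q [ 2.088 -0.209  0.31  -0.386  2.619  0.076] F [ 0.4 -0.7 -0.6] op 0.0104
R
 [[-0.998 -0.06  -0.021]
 [-0.063  0.907  0.416]
 [-0.006  0.417 -0.909]]
[-0.10377473  0.13693904  0.99798551]
```

```bash
(python3 -m creep '[[255,-8,20,-30,0],[255,-8,30,-60,0],[255,-8,40,-100,0]]'; python3 -m creep '[[255,-5,15,-35,0],[255,-5,20,-75,0],[255,-5,20,-110,0]]')| grep -E "t:|pos|rot";python3 -c "
from kin import *
p,R,o=st();a,b=fk(o['q'],P);print(a);print((b*Ro.from_euler('z',np.pi/2)).as_matrix().round(3))"
```

```text
t: 21.05
tool_pos: [-0.1061, 0.1488, 1.0128]
tool_rot: [0.098, -3.05, -0.725]
t: 21.3
tool_pos: [-0.108, 0.1337, 1.0249]
tool_rot: [0.095, -3.039, -0.781]
t 21.3 p [-0.108   0.1337  1.0249] q [ 2.349 -0.093  0.12  -0.712  2.619  0.009] F [ 0.  -0.2 -0.3] op 0.0104
R
 [[-0.998 -0.058 -0.017]
 [-0.059  0.874  0.482]
 [-0.013  0.482 -0.876]]
[-0.10775836  0.13138983  1.02452166]
[[-0.998 -0.058 -0.017]
 [-0.059  0.874  0.482]
 [-0.013  0.482 -0.876]]
```

```bash
(python3 -m creep '[[255,0,-15,-30,0],[255,0,-30,-60,0]]')| grep -E "t:|pos|rot";python3 -c "
from kin import *
p,R,o=st();a,b=fk(o['q'],P);print(a)"
```

```text
t: 21.47
tool_pos: [-0.1049, 0.1058, 1.0279]
tool_rot: [0.1, -3.03, -0.797]
t 21.47 p [-0.1049  0.1058  1.0279] q [ 2.651 -0.08   0.096 -1.009  2.619  0.01 ] F [-1.3  0.1 -1.1] op 0.0106
R
 [[-0.998 -0.06  -0.023]
 [-0.063  0.869  0.491]
 [-0.01   0.492 -0.871]]
[-0.10448252  0.10349975  1.02750135]
```

```bash
cat > plan.py <<'E'
from kin import *
LO=[-3.01,-1.01,.06,-1.02,.09,-3.14];HI=[3.01,2.22,2.58,4.17,2.62,3.14]
o=ctrl.get_obs();q=np.clip(o["q"],np.array(LO)+1e-3,np.array(HI)-1e-3);p0=np.array(o["tool_pos"]);R0=Ro.from_rotvec(o["tool_rot"])
s=np.array([-.072,.9974,0]);mx=np.array([.9974,.072,0]);z=np.array([0,0,1.])
mz=-.5*s+.866*z;Rt=Ro.from_matrix(np.c_[-mx,np.cross(-mz,-mx),-mz])
V=np.array([.538,-.181,.095])
def tcp(g=.12): return V-g*mx-.0187*mz
def ik(p,R,q):
    f=lambda q:np.r_[fk(q,P)[0]-p,.3*(R.inv()*fk(q,P)[1]*Ro.from_euler("z",np.pi/2)).as_rotvec()]
    r=least_squares(f,q,bounds=(LO,HI));return r.x,np.abs(r.fun).max()
E
python3 - <<'E'
from plan import *
print(tcp().round(4),(R0.inv()*Rt).as_rotvec().round(3))
W=[p0,[-.08,.33,.85],[.15,.35,.65],[.33,0,.5],[.33,-.2,.3],[.28,-.2,.08],tcp()]
for a,b in zip(W,W[1:]):
    for f in np.linspace(0,1,7)[1:]:
        q,e=ik(np.array(a)*(1-f)+np.array(b)*f,R0,q)
        if f in(.5,1):print(np.round(np.array(a)*(1-f)+np.array(b)*f,2),q.round(2),round(e,4))
E
```

```text
[ 0.4176 -0.1803  0.0788] [-0.01   0.013 -0.003]
[-0.09  0.22  0.94] [ 1.71 -0.42  0.72 -0.06  2.33  0.02] 0.0
[-0.08  0.33  0.85] [ 1.57 -0.48  1.01  0.03  2.1  -0.05] 0.0
[0.03 0.34 0.75] [ 1.01 -0.65  1.33  0.32  2.01 -0.42] 0.0
[0.15 0.35 0.65] [ 0.66 -0.68  1.54  0.44  1.93 -0.74] 0.0
[0.24 0.18 0.57] [-0.14 -0.81  1.74  0.64  2.21 -1.39] 0.0
[0.33 0.   0.5 ] [-0.59 -0.61  1.77  0.53  2.23 -1.95] 0.0
[ 0.33 -0.1   0.4 ] [-0.79 -0.52  1.88  0.4   2.14 -2.27] 0.0
[ 0.33 -0.2   0.3 ] [-0.94 -0.34  1.91  0.3   1.99 -2.51] 0.0
[ 0.31 -0.2   0.19] [-0.99 -0.31  2.07  0.26  1.82 -2.61] 0.0
[ 0.28 -0.2   0.08] [-1.03 -0.2   2.19  0.23  1.62 -2.71] 0.0
[ 0.35 -0.19  0.08] [-0.9  -0.09  2.09  0.29  1.57 -2.6 ] 0.0
[ 0.42 -0.18  0.08] [-0.78  0.02  1.98  0.34  1.54 -2.5 ] 0.0
```

```bash
python3 -m creep '[[255,-2,5,13,0],[255,-4,11,26,0],[255,-7,19,48,0],[255,-11,29,75,0],[255,-15,40,105,0],[255,-20,53,140,0],[255,-25,66,175,0],[255,-30,80,210,0],[255,-35,94,240,0],[255,-37,106,264,0]]' 80; python3 -c "
from plan import *
p,R,o=st();print((R0.inv()*Rt).as_rotvec().round(3));W=[[.15,.35,.65],[.33,0,.5],[.33,-.2,.3],[.28,-.2,.08],tcp()]
for w in W:print(togo(w,R,p))"
```

```text
t: 22.3
tool_pos: [-0.0786, 0.3264, 0.8522]
tool_rot: [0.097, -3.026, -0.799]
contact_force: [0.7, -0.2, -1.3]
opening: 0.0101
t 22.3 p [-0.0786  0.3264  0.8522] q [ 1.556 -0.488  1.011  0.038  2.103 -0.051] F [ 0.7 -0.2 -1.3] op 0.0101
R
 [[-0.998 -0.057 -0.026]
 [-0.063  0.868  0.493]
 [-0.006  0.493 -0.87 ]]
[-0.008  0.01  -0.005]
[-228.4  -92.4  181.6]
[-385.3 -480.5  135. ]
[-371.5 -752.8  210.4]
[-320.3 -858.5  403. ]
[-458.9 -849.9  410.2]
```

```bash
python3 -m creep '[[255,-15,-6,12,0],[255,-40,-16,32,0],[255,-66,-27,52,0],[255,-92,-37,73,0],[255,-118,-48,94,0],[255,-146,-59,116,0],[255,-174,-70,138,0],[255,-200,-81,160,0],[255,-225,-95,178,0],[255,-240,-125,180,0],[255,-254,-158,176,0],[255,-268,-192,172,0]]' 80; python3 -c "
from plan import *
p,R,o=st();print((R0.inv()*Rt).as_rotvec().round(3));W=[[.33,0,.5],[.33,-.2,.3],[.28,-.2,.08],tcp()]
for w in W:print(togo(w,R,p))"
```

```text
t: 23.3
tool_pos: [0.1947, 0.2606, 0.6091]
tool_rot: [0.104, -3.023, -0.797]
contact_force: [1.1, 0.3, -0.3]
opening: 0.0102
t 23.3 p [0.1947 0.2606 0.6091] q [ 0.227 -0.796  1.674  0.593  2.087 -1.067] F [ 1.1  0.3 -0.3] op 0.0102
R
 [[-0.998 -0.061 -0.03 ]
 [-0.068  0.868  0.492]
 [-0.004  0.493 -0.87 ]]
[-0.008  0.005 -0.002]
[-116.9 -288.2  -37.3]
[-102.6 -560.3   38.4]
[ -51.9 -665.7  231.3]
[-190.6 -657.5  237.9]
```

```bash
python3 -m creep '[[255,-12,-25,-4,0],[255,-25,-60,-8,0],[255,-38,-95,-12,0],[255,-51,-130,-17,0],[255,-64,-165,-22,0],[255,-77,-200,-26,0],[255,-90,-235,-31,0],[255,-103,-265,-35,0],[255,-115,-290,-37,0],[255,-114,-320,-29,0],[255,-112,-350,-20,0],[255,-112,-360,-18,0]]' 80; python3 -c "
from plan import *
p,R,o=st();print((R0.inv()*Rt).as_rotvec().round(3));W=[[.33,-.2,.3],[.28,-.2,.08],tcp()]
for w in W:print(togo(w,R,p))"
```

```text
t: 24.3
tool_pos: [0.3282, -0.054, 0.4454]
tool_rot: [0.094, -3.019, -0.802]
contact_force: [-0.1, -0.5, -1.5]
opening: 0.0101
t 24.3 p [ 0.3282 -0.054   0.4454] q [-0.711 -0.569  1.837  0.455  2.203 -2.134] F [-0.1 -0.5 -1.5] op 0.0101
R
 [[-0.998 -0.054 -0.032]
 [-0.063  0.866  0.495]
 [ 0.001  0.496 -0.868]]
[-0.004  0.004 -0.008]
[   7.2 -198.8   53.8]
[  57.  -305.3  246.4]
[ -81.6 -296.2  252.8]
```

```bash
python3 -m creep '[[255,4,-35,10,0],[255,6,-70,20,0],[255,7,-105,30,0],[255,7,-140,40,0],[255,10,-170,50,0],[255,14,-198,65,0],[255,23,-220,98,0],[255,32,-241,131,0],[255,41,-262,164,0],[255,50,-283,200,0],[255,57,-300,230,0],[255,57,-305,240,0]]' 80; python3 - <<'E'
from plan import *
p,R,o=st();print((R0.inv()*Rt).as_rotvec().round(3));print(togo(tcp(),R,p))
for n in("side","wrist","top"):
    im=ctrl.get_image(n);cv2.imwrite(f"pics/{n}5.png",im[:,:,::-1])
    for l in("mirror_face","mirror_handle","stand"):print(n,l,[(np.round(b["rect"]),b["conf"]) for b in ctrl.boxes_of(n,l)[:2]])
g=p-R[:,2]*.0187;h=g-R[:,0]*.12
for n in("side","wrist","top"):print(n,proj(n,h),proj(n,V),proj(n,[.538,-.181,.205]))
a=cv2.imread("pics/top5.png")[150:270,280:440];b=cv2.imread("pics/side5.png")[140:260,300:460]
cv2.imwrite("pics/ts5.png",np.vstack([cv2.resize(i,(400*4//3*1,300*4//3*1) if 0 else (400,300),interpolation=2) for i in(a,b)]))
E
```

```text
t: 25.3
tool_pos: [0.2811, -0.1993, 0.0859]
tool_rot: [0.099, -3.018, -0.808]
contact_force: [-1.2, 0.1, -1.2]
opening: 0.0104
t 25.3 p [ 0.2811 -0.1993  0.0859] q [-1.03  -0.197  2.172  0.232  1.637 -2.706] F [-1.2  0.1 -1.2] op 0.0104
R
 [[-0.998 -0.057 -0.032]
 [-0.065  0.864  0.498]
 [-0.001  0.499 -0.866]]
[-0.001  0.004 -0.006]
[-137.5    5.1   11.3]
side mirror_face [(array([194., 292.,  16.,  18.]), 0.49)]
side mirror_handle []
side stand [(array([315., 156.,  58.,  81.]), 0.65), (array([300., 302.,  24.,  29.]), 0.2)]
wrist mirror_face [(array([299., 145.,  30., 196.]), 0.79)]
wrist mirror_handle [(array([296., 147.,  34., 198.]), 0.74)]
wrist stand []
top mirror_face [(array([226., 170.,  60.,  59.]), 0.62), (array([360., 231.,  12.,  35.]), 0.48)]
top mirror_handle [(array([359., 233.,  10.,  40.]), 0.49), (array([416., 194.,  24.,  28.]), 0.41)]
top stand [(array([292., 178.,  -1.,   2.]), 0.54)]
side (np.float64(378.05267250529755), np.float64(202.9099828331545)) (np.float64(339.56257928589804), np.float64(197.40161568131032)) (np.float64(340.5234402861976), np.float64(167.33677783539744))
wrist (np.float64(311.98544713330097), np.float64(408.25375230090435)) (np.float64(317.5608457987205), np.float64(466.4021537393106)) (np.float64(380.3620581538773), np.float64(544.7440648255886))
top (np.float64(362.87746489439326), np.float64(237.78479745717576)) (np.float64(357.37110849679533), np.float64(204.68864817503803)) (np.float64(360.14517119709865), np.float64(198.28090056099603))
```

View pics/wrist5.png

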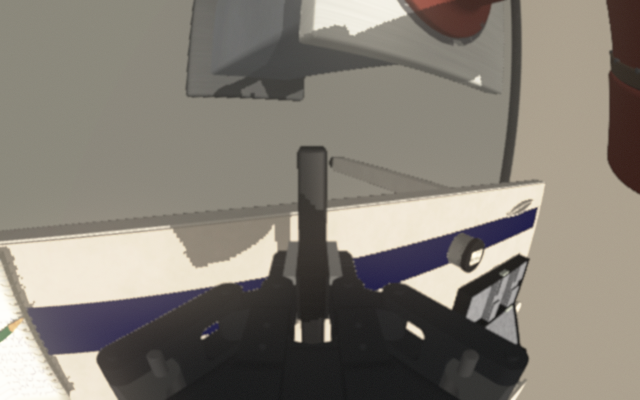

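View pics/ts5.png

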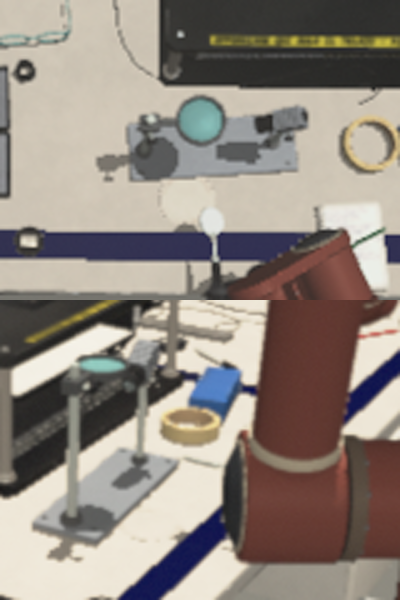

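The top view shows the mirror head at px (364,238), against (362.9,237.8) predicted. The lens in the side view is at (340,166), against (340.5,167.3) predicted, so the stand estimate holds. I'll measure the head more finely.

```bash
python3 - <<'E'
from plan import *
im=cv2.imread("pics/top5.png").astype(int);c=im[228:252,352:376].copy()
print(c.min(2)[::1,::1])
E
```

```text
[[197 197 196 197 196 196 197 196 197 197 197 197 197 195 186 182 181 182
  181 180 179 180 179 181]
 [197 198 198 198 198 197 197 197 197 196 197 198 199 193 184 182 181 181
  182 180 180 180 180 181]
 [197 200 199 199 199 198 197 198 198 198 197 197 198 193 185 181 181 182
  181 181 181 182 182 180]
 [198 199 199 199 199 198 198 198 199 199 198 198 199 194 185 181 182 181
  182 182 182 181 181 182]
 [199 199 199 199 199 198 198 199 198 194 195 202 203 195 183 181 182 183
  183 183 183 182 181 181]
 [200 200 198 199 200 200 199 198 192 185 200 215 217 213 199 186 181 182
  182 182 182 181 181 181]
 [201 200 198 198 200 200 200 198 185 199 221 225 225 225 220 204 186 182
  182 181 181 180 180 180]
 [201 200 199 197 199 200 200 194 194 215 224 225 225 225 225 220 203 186
  182 181 180 179 179 179]
 [198 199 198 197 197 198 198 183 198 221 224 224 225 225 224 224 217 194
  181 181 180 180 180 180]
 [196 196 196 195 193 190 189 179 207 224 224 224 225 224 225 225 220 198
  182 182 180 180 180 180]
 [193 182 183 191 188 183 182 174 200 223 224 225 224 225 224 224 225 207
  182 182 180 17
[... 624 characters left out ...]
50  51  51  50  50  50  49  51  50  50  51 121 160 133  51  50  49
   50  50  50  49  49  50]
 [ 50  51  51  51  50  50  49  51  50  50  50  50 101 171 152  49  50  50
   50  50  50  50  49  50]
 [ 51  51  51  50  51  50  49  50  49  49  50  50  50 166 154  49  49  49
   49  49  49  48  48  49]
 [ 50  50  49  50  49  50  50  50  49  49  49  50  49 178 165  50  49  49
   50  49  49  50  49  50]
 [ 50  50  50  49  50  49  50  50  50  50  50  49  50 182 168  49  49  49
   49  49  49  49  49  49]
 [ 50  50  50  49  49  50  50  49  50  50  49  49  50 177 165  49  50  50
   49  50  49  50  49  49]
 [ 51  50  50  50  49  49  49  49  50  50  51  49  49 173 161  49  49  50
   49  49  48  49  48  49]]
```

```bash
python3 - <<'E'
from plan import *
p=p0;R=R0.as_matrix();g=p-R[:,2]*.0187
for pit in(0,3,6):
    a=np.radians(pit);d=-R[:,0]*np.cos(a)-R[:,2]*np.sin(a)
    print(pit,[np.round(proj("top",g+d*k),1) for k in(.118,.08,.065)])
E
```

```text
0 [array([364. , 237.5]), array([364.8, 247. ]), array([365.1, 250.8])]
3 [array([365. , 237.3]), array([365.4, 246.9]), array([365.6, 250.7])]
6 [array([365.9, 237.2]), array([366.1, 246.9]), array([366.1, 250.7])]
```

```bash
python3 - <<'E'
from plan import *
p,R,o=st();print((R0.inv()*Rt).as_rotvec().round(4));print(togo(tcp(.116),R,p))
g=p-R[:,2]*.0187;print(togo(V,R,g-R[:,0]*.116))
E
```

```text
t 25.9 p [ 0.2837 -0.2033  0.0911] q [-1.03  -0.201  2.164  0.233  1.64  -2.707] F [-0.4  0.5 -0.7] op 0.0106
R
 [[-0.998 -0.06  -0.026]
 [-0.065  0.868  0.491]
 [-0.007  0.492 -0.871]]
[-0.0091  0.0093 -0.0026]
[-139.1    5.9   18.5]
[-139.3    6.    19.6]
```

```bash
python3 -m creep '[[255,0,3,10,0],[255,-8,6,19,0],[255,-22,6,19,0],[255,-38,6,19,0],[255,-55,6,19,0],[255,-72,6,19,0],[255,-90,6,19,0],[255,-106,6,19,0],[255,-120,6,19,0],[255,-132,6,19,0],[255,-139,6,19,0],[255,-139,6,19,0]]' 80;  python3 -m creep '[[255,0,0,0,0],[255,0,0,0,0],[255,0,0,0,0],[255,0,0,0,0]]' 80; python3 - <<'E'
from plan import *
p,R,o=st();print((R0.inv()*Rt).as_rotvec().round(4));
g=p-R[:,2]*.0187;h=g-R[:,0]*.116;print("head",h.round(4),togo(V,R,h))
for n in("side","top"):
    im=ctrl.get_image(n);cv2.imwrite(f"pics/{n}6.png",im[:,:,::-1]);print(n,proj(n,h),proj(n,V))
a=cv2.imread("pics/top6.png")[160:240,310:410];b=cv2.imread("pics/side6.png")[150:230,290:390]
cv2.imwrite("pics/ts6.png",np.hstack([cv2.resize(i,(400,320),interpolation=2) for i in(a,b)]))
E
```

```text
t: 26.9
tool_pos: [0.4221, -0.1789, 0.0775]
tool_rot: [0.103, -3.025, -0.799]
contact_force: [-0.8, 0.3, -1.3]
opening: 0.01
t: 27.23
tool_pos: [0.4207, -0.1793, 0.0776]
tool_rot: [0.1, -3.026, -0.799]
contact_force: [-0.1, -0.3, -0.4]
opening: 0.0101
t 27.23 p [ 0.4207 -0.1793  0.0776] q [-0.777  0.034  1.971  0.339  1.535 -2.495] F [-0.1 -0.3 -0.4] op 0.0101
R
 [[-0.998 -0.059 -0.027]
 [-0.064  0.868  0.493]
 [-0.006  0.493 -0.87 ]]
[-0.0076  0.0089 -0.0037]
head [ 0.537  -0.1811  0.0945] [-1.   0.2 -0.4]
side (np.float64(339.8300642143698), np.float64(197.58581933558003)) (np.float64(339.56257928589804), np.float64(197.40161568131032))
top (np.float64(357.37863909075367), np.float64(204.96300809558568)) (np.float64(357.37110849679533), np.float64(204.68864817503803))
```

View pics/ts6.png

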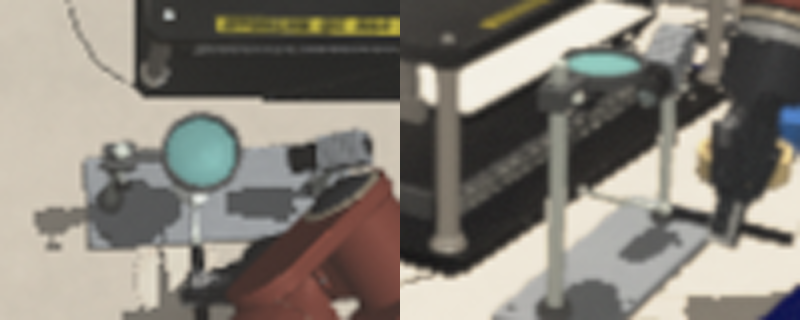

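The side view shows the mirror nearly edge-on under the lens, with its stem and handle visible right of the pillar. The top view shows the stem going under the lens. I'll check the handle line for pitch.

```bash
python3 - <<'E'
from plan import *
p=p0;R=R0.as_matrix();g=p-R[:,2]*.0187
for pit in(-3,0,3):
    a=np.radians(pit);d=-R[:,0]*np.cos(a)-R[:,2]*np.sin(a)
    print(pit,[np.round(proj("side",g+d*k),1) for k in(.139,.116,.093,.07,.051,-.059)],[np.round(proj("top",g+d*k),1) for k in(.08,.06)])
b=cv2.imread("pics/side6.png")[180:222,325:395];cv2.imwrite("pics/s7.png",cv2.resize(b,None,fx=11,fy=11,interpolation=2))
E
```

```text
-3 [array([333.4, 198.2]), array([339.4, 199.3]), array([345.5, 200.4]), array([351.7, 201.5]), array([356.8, 202.4]), array([387.6, 208.1])] [array([357.5, 213.8]), array([358. , 218.6])]
0 [array([333.9, 196.1]), array([339.8, 197.5]), array([345.8, 199. ]), array([351.9, 200.4]), array([357. , 201.7]), array([387.4, 209. ])] [array([358.1, 213.6]), array([358.4, 218.4])]
3 [array([334.4, 194.1]), array([340.3, 195.8]), array([346.2, 197.6]), array([352.2, 199.4]), array([357.2, 200.9]), array([387.2, 209.9])] [array([358.7, 213.4]), array([358.9, 218.3])]
```

View pics/s7.png

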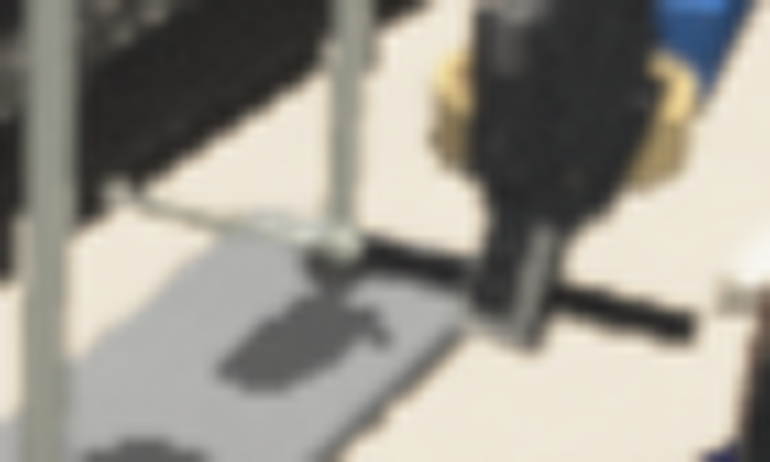

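The handle end, stem start and head tip all match the level prediction to within about 1 px, with the same offset that the lens shows. The pitch is therefore about 0, and the disc is edge-on as expected for a 30° lean. Handing in.

```bash
python3 -c "
from h import *
st();print(np.abs(ctrl.get_obs()['dq']).max(),ctrl.finish_job())"
```

```text
t 27.33 p [ 0.4209 -0.1794  0.0777] q [-0.777  0.034  1.971  0.339  1.535 -2.495] F [ 0.2 -0.6 -0.4] op 0.0104
R
 [[-0.998 -0.059 -0.026]
 [-0.064  0.868  0.493]
 [-0.006  0.493 -0.87 ]]
the job is handed in; nothing more can be done
0.004209283204655849 None
```

The job is handed in at 27.3 s. The case lid is open on its stop, and the gripper is holding the inspection mirror still under the lens. I could not check the reflection itself, because the stand camera's picture is not available to me.

- **Lid and grasp:** I lifted the lid by its pull tab and let it fall onto its stop. I then gripped the mirror by its handle over the low foam. I regripped once, about 3 mm lower, for a better hold.
- **Tilt:** The moves cannot lean the tool directly. I leaned it by pushing against the arm's reach limit in free air at about z = 1 m. The resulting lean is 29.5°, about 0.7° from the ideal pose.
- **Final checks:** By the arm's readings, the mirror centre is about 1 mm from the middle of the camera's view. The side picture agreed to about 1 px (roughly 3 mm), with a similar small offset at the lens. The handle pitch is about 0°, and the disc looked edge-on as it should. The arm was still, with no notable outside force.
- **Less certain:**
  - The mirror's roll within the grip is only confirmed to about ±2°.
  - The wrist camera read about 3 mm off the other measurements, so I relied on the top camera.
  - During an early test of the reach limit, joint 3 briefly read 0.055 rad against its listed 0.06 limit. I backed off at once and nothing was reported.

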